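# Put the test weights back into their cases after the balance check

## Robot

A 6-joint arm with a two-finger parallel gripper is mounted at the origin on a cart in front of the work surface, level with it; the furniture and walls round the work are solid. World frame = base frame: x ahead of the robot, y to its left, z up, the work surface at z = 0. Lengths are in mm, angles in rad, forces in N, time in s.
With the tool pointing down it reaches from about 275 to 750 mm from the base axis. Payload 10.2 kg.
Tool frame: the origin (TCP) lies midway between the tips of the shut fingers; the grasp point (between the pads) lies 19 mm behind it; z points along the fingers, y is the line along which they close (so a half turn about z gives the same grasp; the last joint's range is limited). The gripper opens to 85 mm and grips with 20 to 120 N. Pads are 22 mm wide; open, the fingers measure 114 mm over their backs; the gripper's body (76 mm by 85 mm) begins 54 mm behind the grasp point. The pads swing forward as they close: fully open they stand 13 mm farther back than shut.
Start: joints at [1.058, 0.313, 1.498, -0, 1.331, -0.223], TCP at [150.037, 503.11, 231.294] pointing down, gripper open.
Joint ranges: [-2.94, 2.94], [-0.97, 2.17], [0.19, 2.56], [-1.23, 4.37], [0.02, 3.11], [-2.88, 2.88]. Speed limits (rad/s): [2.39, 2.39, 3.01, 3.14, 3.14, 3.14].

## Interface

Orientations are given as a unit quaternion [w, x, y, z].
In Python, from rig import sense, capture, finish_job, find_in, place_of gives the robot as it stands. The module is installed in compiled form; this text tells all that it offers.
- The arm moves only by the shell command python3 -m jog 'ROWS' [FORCE]. ROWS is JSON, a list of rows, each an object of numbers: "tx", "ty", "tz": the shift along the tool's x, y, z in mm; "ax", "ay", "az": the turn, a rotation vector about the tool's x, y, z in rad; "jaw": the closure, from -1 (fully open) to 1 (shut), so that 0 is half open. In form: [{"tx": .., "ty": .., "tz": .., "ax": .., "ay": .., "az": .., "jaw": ..}, ...]. A call has 1 to 5 rows; each row shifts and turns the commanded pose from where the row before left it, along the tool's axes as they then stand; what a row does not reach is not made up. A row lasts 1/8 s, in which the tool goes at most 62.5 mm and 10.7 degrees, less where a joint would pass 70% of its speed; a pose out of reach is approached as far as the arm can. A call with a gripper value outside its range is refused whole. The fingers move at their own pace and stop on an object; FORCE is the grip in N (left out, the last holds). Time passes only in rows, so rows that do not move let the fingers close. It gives the time, the measured TCP pose, the force, the opening and the grip force at its end, in the units of the state.
- sense(): the state, without advancing time (a new reading comes with each control period).
- capture(name): name is "side" or "top" or "wrist"; returns a dict with "color" (480x640x3 uint8, red, green, blue), "depth" (480x640 float32, mm along the optical axis (not along the pixel's ray), 0 where there is no reading), "fx", "fy", "cx", "cy" (pixels), "camera_from_world" (4x4, takes a point from world to camera coordinates); the wrist camera has in their place "mount" (4x4, takes a point from camera to tool coordinates, whose origin is the TCP and whose axes are the flange's). Camera axes: x right, y up, looking along -z (the intrinsics and any distortion apply to the point x, -y, -z); pixel columns grow to the right and rows downward; lengths in mm; the calibration is good to about 2 mm. A picture is of the moment at which its call begins: read the wrist's pose just before it.
- finish_job(): hands the job in; it is judged then, once.
Trained networks look in the newest picture that a camera, given by its name, has taken for a name from the list of things; names that differ only in an ending like _2 or _b are one class to them, and where a whole thing is asked for, a point or a joint stands for the part that bears it (a point fixed in the world has none). Each returns a list of dicts, best first, with "conf" (0 to 1); they miss things now and then, are a little off and sometimes report something else, mostly with a low value. They report only what shows in the picture. A call takes as long as a camera call.
- find_in(query, camera): "centre" ([column, row] in pixels, amid what is visible of it).
- place_of(query, camera): "centre" ([column, row] in pixels: a listed point, or the origin of a listed thing).
The state is a dict: "time_s": time; "joints": joint angles; "dq": joint speeds; "tau": joint torques, N m; "eef_pos": TCP position; "ee_rot": TCP orientation; "force": force on the tool from outside, world axes, zero at the start; "wrist_torque": the same for the moment, N m; "grip_width": opening from 0.0 (shut) to 1.0 (fully open); "grip_force": force on a finger pad.
Only numpy, scipy, OpenCV 4.12 (cv2) and the standard library are available. Lean on these libraries where they do the work, as an engineer would, in place of code of your own. Each camera call takes 0.05 s, during which the arm holds its last target. There are 200 camera calls.

## Task

The balance check is done: clear the stack of test weights off the pan one at a time, from the smallest on top down to the largest, and set each weight into the well of the case base that fits it, so that it stands flat on the felt. These are reference weights: set them down without dropping them and never let one touch the bench; do not press on the balance, and leave the glass beaker undisturbed.

Things in the scene. Friction and masses are not known exactly. Their poses are not given: they have to be found in the camera images.
- weight_50: 50 g test weight, the smallest of the four: plain bright steel cylinder, diameter 20 mm, height 20 mm. Origin: centre of its underside; z up along its axis. Its top is flat. At the start it stands upright in the seat of weight_100, on top of the stack.
- weight_100: 100 g test weight, the second smallest of the four: plain bright steel cylinder, diameter 29 mm, height 19 mm. Origin: centre of its underside; z up along its axis. Its top has a round seat, 22 mm wide and 2 mm deep, for the next smaller weight. At the start it stands upright in the seat of weight_200.
- weight_200: 200 g test weight, the second largest of the four: plain bright steel cylinder, diameter 39 mm, height 21 mm. Origin: centre of its underside; z up along its axis. Its top has a round seat, 31 mm wide and 2 mm deep, for the next smaller weight. At the start it stands upright in the seat of weight_500.
- weight_500: 500 g test weight, the largest of the four: plain bright steel cylinder, diameter 50 mm, height 32 mm. Origin: centre of its underside; z up along its axis. Its top has a round seat, 41 mm wide and 2 mm deep, for the next smaller weight. At the start it stands upright on the balance's pan, at the bottom of the stack, within 10 mm of the pan's centre.
- case_50: base of the 50 g weight's case, the smallest of the four: loose black round plastic disc, 19 mm high, 50 mm wide, about 0.25 kg, left or right of the balance. In its top a grey felt-lined round well, 28 mm wide (8 mm wider than its weight), 8 mm deep, mouth chamfered to 34 mm. The seated weight sticks out 12 mm above the rim. Origin: centre of its underside on the bench; z up.
- case_100: base of the 100 g weight's case, the second smallest of the four: loose black round plastic disc, 19 mm high, 59 mm wide, about 0.25 kg, left or right of the balance. In its top a grey felt-lined round well, 37 mm wide (8 mm wider than its weight), 8 mm deep, mouth chamfered to 43 mm. The seated weight sticks out 11 mm above the rim. Origin: centre of its underside on the bench; z up.
- case_200: base of the 200 g weight's case, the second largest of the four: loose black round plastic disc, 19 mm high, 69 mm wide, about 0.25 kg, left or right of the balance. In its top a grey felt-lined round well, 47 mm wide (8 mm wider than its weight), 8 mm deep, mouth chamfered to 53 mm. The seated weight sticks out 13 mm above the rim. Origin: centre of its underside on the bench; z up.
- case_500: base of the 500 g weight's case, the largest of the four: loose black round plastic disc, 19 mm high, 80 mm wide, about 0.25 kg, left or right of the balance. In its top a grey felt-lined round well, 58 mm wide (8 mm wider than its weight), 8 mm deep, mouth chamfered to 64 mm. The seated weight sticks out 24 mm above the rim. Origin: centre of its underside on the bench; z up.
- balance: laboratory balance, fixed, low white and grey housing 240 x 186 mm, 54 mm high, sloping console on its front (-x) side. Round steel pan, 125 mm wide, top 66 mm above the bench, centre 30 mm behind (+x of) the housing's middle; the stack on it reaches 152 mm above the bench. Origin: centre of the underside; x to its back, z up.
- beaker: bystander: small clear glass beaker, 55 x 62 x 71 mm, standing loose behind the work, left of the balance's back. Origin: centre of its underside; z up.

How it is judged:
By the outcome, as a careful person would: the job done as asked, in the order asked, and still so for the second after the job is handed in, with the robot touching nothing.
It also fails if it takes over 123 s, if anything falls off the work surface, if the arm or the gripper's body presses on something with over 40 N, if the wrist force passes 120 N, or if a joint passes its speed limit or range.

## Working session

There is one attempt and no reset: what is moved stays moved. The work goes in short steps, Python scripts to look and compute and a shell command to move; the robot and the scene stay as the last step left them, time stands still between calls to the robot, and variables do not carry over. Pictures are saved under pics/ and viewed, at most 15 in all, crops included, and the job is handed in when it is done.

```bash
mkdir -p pics
cat > h.py <<'E'
import numpy as np, cv2
from rig import sense, capture, finish_job, find_in, place_of
from scipy.spatial.transform import Rotation as R
def pose():
    s=sense(); q=s["ee_rot"]; T=np.eye(4); T[:3,:3]=R.from_quat([q[1],q[2],q[3],q[0]]).as_matrix(); T[:3,3]=s["eef_pos"]; return s,T
def shot(cam):
    s,T=pose(); c=capture(cam)
    c["wfc"]=T@np.array(c["mount"]) if cam=="wrist" else np.linalg.inv(np.array(c["camera_from_world"]))
    return c
def ray(c,px):
    d=np.array([(px[0]-c["cx"])/c["fx"],-(px[1]-c["cy"])/c["fy"],-1.0]); return c["wfc"][:3,3],c["wfc"][:3,:3]@d
def atz(c,px,z):
    o,d=ray(c,px); return o+d*(z-o[2])/d[2]
def world(c):  # full point cloud
    v,u=np.mgrid[0:480,0:640]; D=c["depth"]
    p=np.stack([(u-c["cx"])/c["fx"]*D,-(v-c["cy"])/c["fy"]*D,-D],-1)
    return p@c["wfc"][:3,:3].T+c["wfc"][:3,3]
def save(c,n): cv2.imwrite("pics/"+n,cv2.cvtColor(c["color"],cv2.COLOR_RGB2BGR))
E
python3 - <<'E'
from h import *
s,T=pose(); print(s, T.round(3)); 
for cam in ("top","side"):
    c=shot(cam); save(c,cam+"0.png"); print(cam,c["fx"],c["wfc"].round(2), [k for k in c])
    for n in ["weight_50","weight_100","weight_200","weight_500","case_50","case_100","case_200","case_500","balance","beaker"]:
        for r in place_of(n,cam)[:2]:
            p=r["centre"]; z={"balance":0,"beaker":0}.get(n,0)
            if n.startswith("weight"): z={"50":132,"100":115,"200":96,"500":66}[n[7:]]
            print(n,round(r["conf"],2),np.round(p),atz(c,p,z).round(1))
E
```

```text
{'time_s': 0.0, 'joints': array([ 1.05761609e+00,  3.13467126e-01,  1.49842110e+00, -1.21057192e-05,
        1.33093723e+00, -2.23356425e-01]), 'dq': array([-1.06653612e-03, -4.25453663e-05, -4.18755694e-04,  1.36307479e-03,
       -7.67857226e-05, -2.12143398e-04]), 'tau': array([-2.91311892e-05, -4.12274730e+01, -2.59734625e+01, -2.09704740e-04,
        4.23860532e-03, -5.42828182e-07]), 'eef_pos': array([149.91041284, 502.89628987, 230.73230957]), 'ee_rot': array([-2.16420499e-04,  1.44403805e-01,  9.89518651e-01, -5.77190061e-04]), 'force': array([-0.42824584,  0.07528473,  1.31875469]), 'wrist_torque': array([-0.0336763 , -0.00483558,  0.0038389 ]), 'grip_force': 0.0, 'grip_width': 0.9977055339236598} [[-9.58000e-01  2.86000e-01 -1.00000e-03  1.49910e+02]
 [ 2.86000e-01  9.58000e-01 -1.00000e-03  5.02896e+02]
 [ 0.00000e+00 -1.00000e-03 -1.00000e+00  2.30732e+02]
 [ 0.00000e+00  0.00000e+00  0.00000e+00  1.00000e+00]]
top 519.0513184420952 [[ 2.00000e-02  9.90000e-01 -1.30000e-01  4.20750e+02]
 [-1.00000e+00  2.00000e-02 -2.00000e-02 -6.12000e+00]
 [-1.00000e-02  1.30000e-01  9.
[... 1513 characters left out ...]
ight_200 0.95 [309. 267.] [529.8 -85.8  96. ]
weight_200 0.74 [308. 253.] [542.8 -32.   96. ]
weight_500 0.95 [309. 267.] [543.2 -34.6  66. ]
weight_500 0.74 [308. 253.] [556.9  22.   66. ]
case_50 0.89 [290. 219.] [594.9 332.3   0. ]
case_50 0.89 [304. 378.] [ 461.1 -283.     0. ]
case_100 0.89 [290. 219.] [594.9 332.3   0. ]
case_100 0.89 [304. 378.] [ 461.1 -283.     0. ]
case_200 0.89 [290. 219.] [594.9 332.3   0. ]
case_200 0.89 [304. 378.] [ 461.1 -283.     0. ]
case_500 0.89 [290. 219.] [594.9 332.3   0. ]
case_500 0.89 [304. 378.] [ 461.1 -283.     0. ]
balance 0.7 [296. 295.] [515.1 -27.6   0. ]
balance 0.59 [241. 231.] [463.1 310.2  -0. ]
beaker 0.65 [358. 238.] [722.9 173.3   0. ]
```

Run:
```python
import cv2
a=cv2.imread("pics/top0.png")[160:340,160:440]; cv2.imwrite("pics/top0c.png",cv2.resize(a,None,fx=2.8,fy=2.8,interpolation=cv2.INTER_CUBIC))
from h import *
c=shot("top"); P=world(c)
for r in place_of("case_50","top"):
    u,v=r["centre"]; print(np.round([u,v]),round(r["conf"],2),atz(c,[u,v],0).round(0),P[int(v)-12:int(v)+13:6,int(u)-12:int(u)+13:6,2].round(0).tolist())
c=shot("side")
for r in place_of("case_50","side"): print("side",np.round(r["centre"]),round(r["conf"],2),atz(c,r["centre"],0).round(0))
```

```text
[413. 294.] 0.9 [ 469. -277.    0.] [[3.0, 2.0, -1.0, 3.0, -3.0], [-0.0, 17.0, 14.0, 11.0, 5.0], [2.0, 3.0, 8.0, 9.0, 22.0], [-0.0, 23.0, 10.0, 9.0, 21.0], [-1.0, 1.0, 16.0, 20.0, 4.0]]
[429. 240.] 0.74 [ 622. -325.    0.] [[5.0, 16.0, 18.0, 22.0, -4.0], [5.0, 11.0, 13.0, 11.0, 19.0], [18.0, 15.0, 15.0, 5.0, 21.0], [11.0, 10.0, 10.0, 16.0, 21.0], [7.0, 16.0, 19.0, 19.0, 4.0]]
[202. 244.] 0.72 [600. 325.   0.] [[0.0, 6.0, 3.0, 1.0, 1.0], [-5.0, 15.0, 9.0, 11.0, 7.0], [16.0, 6.0, 13.0, 16.0, 7.0], [0.0, 16.0, 21.0, -2.0, -1.0], [5.0, -1.0, -2.0, -0.0, 5.0]]
[205. 288.] 0.7 [474. 312.   0.] [[3.0, -0.0, 7.0, 1.0, 3.0], [4.0, 25.0, 18.0, 4.0, -2.0], [4.0, 16.0, 17.0, 14.0, -2.0], [-7.0, 23.0, 21.0, -3.0, 6.0], [-1.0, -2.0, 3.0, -2.0, -3.0]]
side [244. 231.] 0.8 [470. 304.   0.]
side [293. 220.] 0.78 [601. 324.   0.]
side [396. 373.] 0.68 [ 614. -321.    0.]
```

View pics/top0c.png

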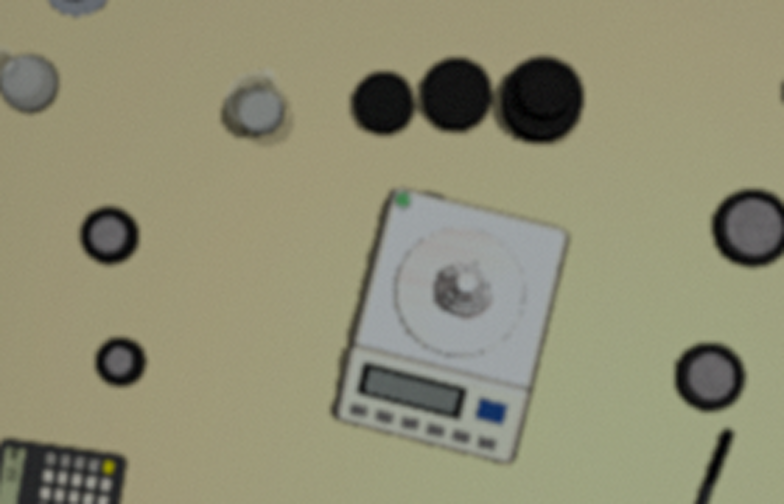

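View pics/side0.png

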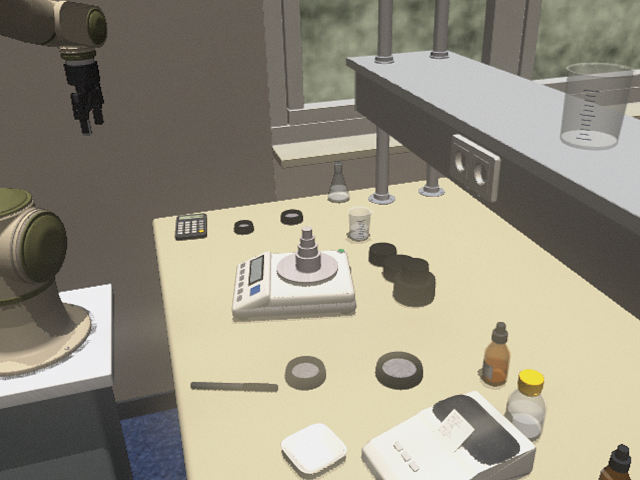

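The top picture shows case_50 at (202,289), case_100 at (199,244), case_200 at (413,294) and case_500 at (429,241). The stack is at about (326,263), and the beaker is behind it on the left. The side view agrees, with the stack at (308,250). Next I go above the stack.

```bash
python3 -m jog '[{"az":-0.145,"tz":-30},{"az":-0.145,"tz":-30},{"tx":-36,"ty":-49},{"tx":-36,"ty":-49},{"tx":-36,"ty":-49}]' 20; python3 -m jog '[{"tx":-36,"ty":-49},{"tx":-36,"ty":-49},{"tx":-36,"ty":-49},{"tx":-36,"ty":-49},{"tx":-36,"ty":-49}]';python3 -m jog '[{"tx":-36,"ty":-49},{"tx":-36,"ty":-49},{"tx":-30,"ty":-40},{},{}]'
python3 - <<'E'
from h import *
s,T=pose(); c=shot("wrist"); print(T.round(3),np.array(c["mount"]).round(2),c["fx"],c["cx"],c["cy"]); save(c,"w1.png")
for n,z in (("weight_50",132),("weight_500",66)):
  for r in place_of(n,"wrist")[:2]: print(n,round(r["conf"],2),np.round(r["centre"]),atz(c,r["centre"],z).round(1))
P=world(c); m=(P[...,2]>146)&(P[...,2]<158)&(c["depth"]>0)&(np.hypot(P[...,0]-543,P[...,1]+30)<40)
print(m.sum(),P[m].mean(0),P[m].std(0))
E
```

```text
[[-9.58000e-01  2.86000e-01 -0.00000e+00  1.50036e+02]
 [ 2.86000e-01  9.58000e-01 -0.00000e+00  5.03102e+02]
 [-0.00000e+00 -0.00000e+00 -1.00000e+00  2.31286e+02]
 [ 0.00000e+00  0.00000e+00  0.00000e+00  1.00000e+00]] [[  -0.      0.96    0.29   74.46]
 [   1.      0.      0.     -0.58]
 [  -0.      0.29   -0.96 -143.06]
 [   0.      0.      0.      1.  ]] 373.2074312413191 321.56578042651785 242.61157277112127
0 [nan nan nan] [nan nan nan]schema error: expected keys tx, ty, tz, ax, ay, az, jaw
schema error: expected keys tx, ty, tz, ax, ay, az, jaw
schema error: expected keys tx, ty, tz, ax, ay, az, jaw
<stdin>:6: RuntimeWarning: Mean of empty slice.
  ret = um.true_divide(
  ret = _var(a, axis=axis, dtype=dtype, out=out, ddof=ddof,
  arrmean = um.true_divide(arrmean, div, out=arrmean,
  ret = um.true_divide(
```

View pics/w1.png

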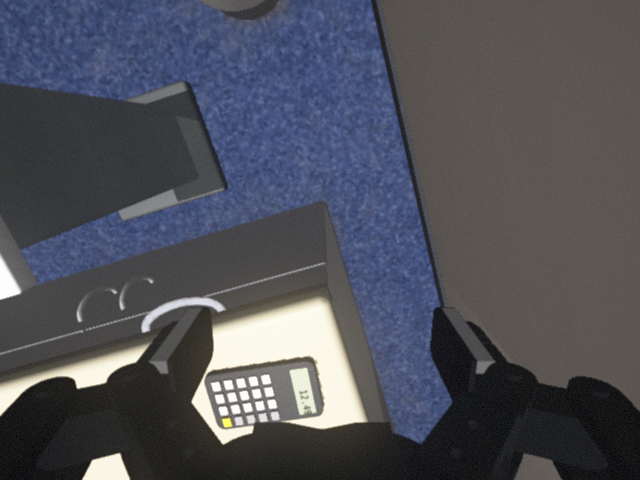

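The picture shows only the fingers and the calculator, because the moves were refused: every row needs all seven keys.

```bash
python3 -m jog '[{"tx":0,"ty":0,"tz":-30,"ax":0,"ay":0,"az":-0.145,"jaw":-1},{"tx":0,"ty":0,"tz":-30,"ax":0,"ay":0,"az":-0.145,"jaw":-1},{"tx":-36,"ty":-49,"tz":0,"ax":0,"ay":0,"az":0,"jaw":-1},{"tx":-36,"ty":-49,"tz":0,"ax":0,"ay":0,"az":0,"jaw":-1},{"tx":-36,"ty":-49,"tz":0,"ax":0,"ay":0,"az":0,"jaw":-1}]' 20; python3 -m jog '[{"tx":-36,"ty":-49,"tz":0,"ax":0,"ay":0,"az":0,"jaw":-1},{"tx":-36,"ty":-49,"tz":0,"ax":0,"ay":0,"az":0,"jaw":-1},{"tx":-36,"ty":-49,"tz":0,"ax":0,"ay":0,"az":0,"jaw":-1},{"tx":-36,"ty":-49,"tz":0,"ax":0,"ay":0,"az":0,"jaw":-1},{"tx":-36,"ty":-49,"tz":0,"ax":0,"ay":0,"az":0,"jaw":-1}]';python3 -m jog '[{"tx":-36,"ty":-49,"tz":0,"ax":0,"ay":0,"az":0,"jaw":-1},{"tx":-36,"ty":-49,"tz":0,"ax":0,"ay":0,"az":0,"jaw":-1},{"tx":-30,"ty":-40,"tz":0,"ax":0,"ay":0,"az":0,"jaw":-1},{"tx":0,"ty":0,"tz":0,"ax":0,"ay":0,"az":0,"jaw":-1}]'
cat > look.py <<'E'
from h import *
import sys
name=sys.argv[1]
s,T=pose(); c=shot("wrist"); print("t",s["time_s"],"tcp",T[:3,3].round(1),"xtool",T[:3,0].round(3)); save(c,name)
for n,z in (("weight_50",132),("weight_100",115),("weight_500",66)):
  for r in place_of(n,"wrist")[:1]: print(n,round(r["conf"],2),np.round(r["centre"]),atz(c,r["centre"],z).round(1))
P=world(c)
for lo,hi in ((148,156),(130,137),(113,119),(94,101),(60,72)):
  m=(P[...,2]>lo)&(P[...,2]<hi)&(c["depth"]>0)&(np.hypot(P[...,0]-543,P[...,1]+30)<40)
  if m.sum()>30: print(lo,m.sum(),((P[m].max(0)+P[m].min(0))/2).round(1),P[m].mean(0).round(1))
E
python3 look.py w2.png
```

```text
time_s: 2.08
eef_pos: [258.8, 354.6, 291.4]
ee_rot: [0.0, -0.0, 1.0, 0.0]
force: [1.4, 0.4, 0.3]
grip_width: 1.002
grip_force: 0.0
time_s: 2.7
eef_pos: [439.0, 109.3, 291.5]
ee_rot: [0.0, 0.0, 1.0, 0.0]
force: [0.5, 0.3, -0.1]
grip_width: 1.005
grip_force: 0.0
time_s: 3.2
eef_pos: [541.1, -29.3, 290.2]
ee_rot: [-0.001, 0.002, 1.0, 0.0]
force: [-0.8, 0.3, -0.6]
grip_width: 0.999
grip_force: 0.0
t 3.2 tcp [541.1 -29.3 290.2] xtool [-1.     0.003  0.001]
weight_50 0.91 [320. 218.] [537.1 -31.1 132. ]
weight_100 0.91 [320. 218.] [541.  -31.2 115. ]
weight_500 0.91 [320. 218.] [552.5 -31.4  66. ]
148 521 [541.9 -29.9 151.3] [541.6 -29.7 152.3]
130 383 [540.6 -29.5 133.5] [536.6 -29.7 134. ]
113 513 [541.  -29.5 116. ] [534.9 -29.7 117. ]
94 646 [541.1 -29.9  97.5] [532.4 -29.6  98.1]
60 2487 [543.1 -30.   68. ] [537.  -30.2  66.5]
```

View pics/w2.png

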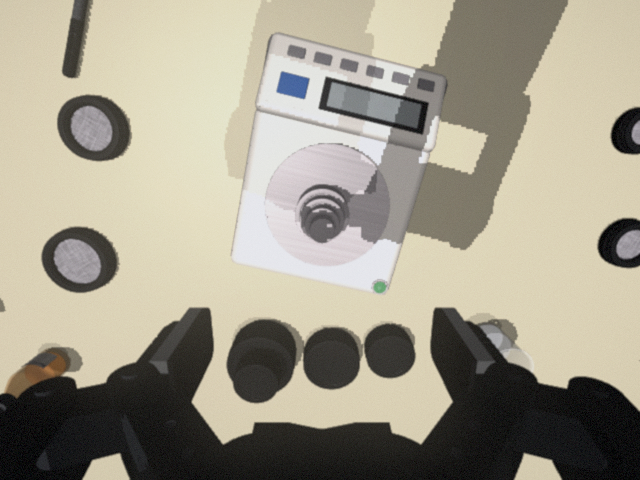

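The wrist picture shows the stack at (322,218) between the fingers, and case_200 at (93,127) and case_500 at (78,260) on the left. At the right edge are case_50 at (630,130) and case_100 at (630,243). Depth puts the weight_50 top at (541.7,-29.8), about 0.5 mm off centre. I go down now.

```bash
python3 -m jog '[{"tx":0,"ty":-0.5,"tz":50,"ax":0,"ay":0,"az":0,"jaw":-0.2},{"tx":0,"ty":0,"tz":50,"ax":0,"ay":0,"az":0,"jaw":-0.2},{"tx":0,"ty":0,"tz":28,"ax":0,"ay":0,"az":0,"jaw":-0.2},{"tx":0,"ty":0,"tz":0,"ax":0,"ay":0,"az":0,"jaw":-0.2},{"tx":0,"ty":0,"tz":0,"ax":0,"ay":0,"az":0,"jaw":-0.2}]'
python3 - <<'E'
from h import *
s,T=pose(); print(s["eef_pos"],s["grip_width"],s["force"]); c=shot("wrist"); save(c,"w3.png")
P=world(c); Q=(P-T[:3,3])@T[:3,:3]
ok=(c["depth"]>0)
for sg in (-1,1):
  m=ok&(Q[...,1]*sg>8)&(Q[...,1]*sg<50)&(abs(Q[...,0])<14)&(Q[...,2]>-60)&(Q[...,2]<15)&(c["color"].mean(-1)<70)
  q=Q[m]; print(sg,m.sum(),np.percentile(q[:,2],[50,90,98,100]).round(1), np.percentile(q[:,1]*sg,[0,2,50]).round(1), q[:,0].min(),q[:,0].max())
m=ok&(P[...,2]>148)&(P[...,2]<156)&(np.hypot(P[...,0]-543,P[...,1]+30)<20); print(m.sum(),((P[m].max(0)+P[m].min(0))/2).round(1),P[m].mean(0).round(1))
E
```

```text
time_s: 4.03
eef_pos: [540.7, -27.0, 165.1]
ee_rot: [0.001, -0.001, 1.0, -0.0]
force: [0.8, -0.0, 0.3]
grip_width: 0.602
grip_force: 0.0
[540.70814323 -26.95437966 165.07228564] 0.601893809704524 [ 0.77058633 -0.01877618  0.32327867]
-1 6445 [-53.8 -23.3 -11.9  -6.1] [23.5 26.  37.9] -11.657375779988419 13.992571576246974
1 6966 [-53.1 -22.  -11.5  -5.4] [22.4 24.8 36.1] -11.7108532310762 13.992850957400528
1473 [542.2 -29.7 151.2] [541.1 -29.7 152.2]
```

View pics/w3.png

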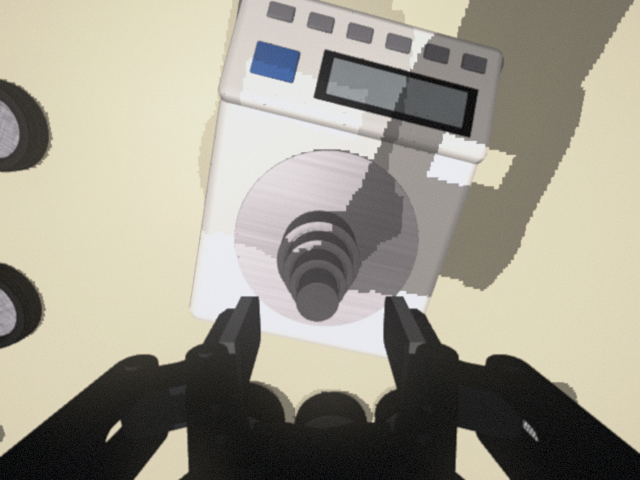

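The weight stands between the fingers at (318,300). The tool needs +1 mm in x and -2.7 mm in y, and at this opening the fingertips sit about 6 mm behind the TCP.

```bash
python3 -m jog '[{"tx":-1,"ty":-2.6,"tz":0,"ax":0,"ay":0,"az":0,"jaw":-0.2},{"tx":0,"ty":0,"tz":12,"ax":0,"ay":0,"az":0,"jaw":-0.2},{"tx":0,"ty":0,"tz":12,"ax":0,"ay":0,"az":0,"jaw":-0.2},{"tx":0,"ty":0,"tz":0,"ax":0,"ay":0,"az":0,"jaw":0.3},{"tx":0,"ty":0,"tz":0,"ax":0,"ay":0,"az":0,"jaw":0.4}]' 30
python3 -m jog '[{"tx":0,"ty":0,"tz":0,"ax":0,"ay":0,"az":0,"jaw":0.55},{"tx":0,"ty":0,"tz":0,"ax":0,"ay":0,"az":0,"jaw":0.65},{"tx":0,"ty":0,"tz":0,"ax":0,"ay":0,"az":0,"jaw":0.75},{"tx":0,"ty":0,"tz":0,"ax":0,"ay":0,"az":0,"jaw":0.9},{"tx":0,"ty":0,"tz":0,"ax":0,"ay":0,"az":0,"jaw":0.9}]'
```

```text
time_s: 4.7
eef_pos: [541.2, -29.9, 139.3]
ee_rot: [0.0, -0.0, 1.0, -0.0]
force: [-1.2, -0.4, -0.3]
grip_width: 0.299
grip_force: 0.0
time_s: 5.32
eef_pos: [541.3, -30.0, 139.6]
ee_rot: [0.0, -0.0, 1.0, -0.0]
force: [-0.5, -0.4, 4.5]
grip_width: 0.211
grip_force: 29.4
```

```bash
python3 -m jog '[{"tx":0,"ty":0,"tz":-5,"ax":0,"ay":0,"az":0,"jaw":0.9},{"tx":0,"ty":0,"tz":-15,"ax":0,"ay":0,"az":0,"jaw":0.9},{"tx":0,"ty":0,"tz":-30,"ax":0,"ay":0,"az":0,"jaw":0.9},{"tx":0,"ty":0,"tz":-20,"ax":0,"ay":0,"az":0,"jaw":0.9},{"tx":0,"ty":0,"tz":0,"ax":0,"ay":0,"az":0,"jaw":0.9}]'
python3 - <<'E'
from h import *
for cam in ("side","wrist"):
  c=shot(cam); save(c,"a_"+cam+".png")
a=cv2.imread("pics/a_side.png")[120:320,220:400]; b=cv2.imread("pics/a_wrist.png")
cv2.imwrite("pics/a.png",np.hstack([cv2.resize(a,(360,400),interpolation=cv2.INTER_CUBIC),b[40:440,150:540]]))
E
```

```text
time_s: 5.95
eef_pos: [541.7, -30.1, 211.1]
ee_rot: [0.002, -0.0, 1.0, -0.0]
force: [-0.0, 0.1, -0.2]
grip_width: 0.216
grip_force: 29.3
```

View pics/a.png

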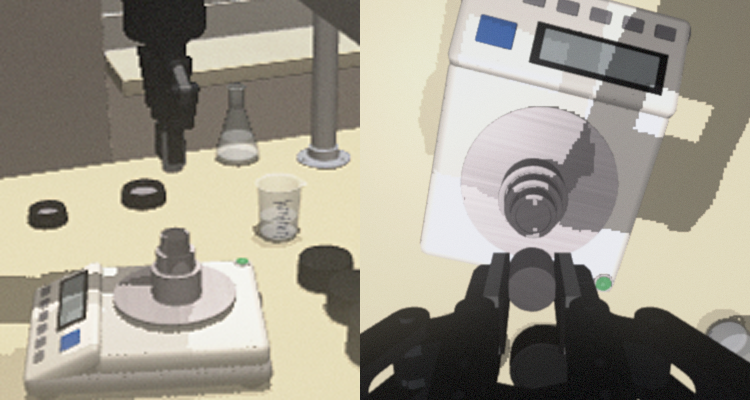

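The 50 g weight is held upright between the tips (crop at (532,285)), and the other three stand undisturbed on the pan. I carry it to case_50 now.

```bash
python3 -m jog '[{"tx":5.5,"ty":30,"tz":0,"ax":0,"ay":0,"az":0,"jaw":0.9},{"tx":11,"ty":56,"tz":0,"ax":0,"ay":0,"az":0,"jaw":0.9},{"tx":11,"ty":56,"tz":0,"ax":0,"ay":0,"az":0,"jaw":0.9},{"tx":11,"ty":56,"tz":0,"ax":0,"ay":0,"az":0,"jaw":0.9},{"tx":11,"ty":56,"tz":0,"ax":0,"ay":0,"az":0,"jaw":0.9}]'
python3 -m jog '[{"tx":11,"ty":50,"tz":10,"ax":0,"ay":0,"az":0,"jaw":0.9},{"tx":7,"ty":32,"tz":40,"ax":0,"ay":0,"az":0,"jaw":0.9},{"tx":0,"ty":0,"tz":40,"ax":0,"ay":0,"az":0,"jaw":0.9},{"tx":0,"ty":0,"tz":0,"ax":0,"ay":0,"az":0,"jaw":0.9}]'
cat > case.py <<'E'
from h import *
import sys
x,y,rad=map(float,sys.argv[1:4])   # guess, disc radius
s,T=pose(); c=shot("wrist"); save(c,sys.argv[4])
print("t",s["time_s"],"tcp",T[:3,3].round(1))
for r in place_of("case_50","wrist")[:3]: print(round(r["conf"],2),np.round(r["centre"]),atz(c,r["centre"],0).round(1))
P=world(c); m=((c["depth"]>0)&(P[...,2]>15)&(P[...,2]<23)&(np.hypot(P[...,0]-x,P[...,1]-y)<rad+15)&(c["color"].max(-1)<100))
p=P[m][:,:2]; print(len(p),p.min(0).round(1),p.max(0).round(1))
if len(p)>20:
  h=cv2.convexHull(p.astype(np.float32))[:,0]
  A=np.c_[2*h,np.ones(len(h))]; b=(h**2).sum(1); q=np.linalg.lstsq(A,b,rcond=None)[0]; print("circle",q[:2].round(1),"r",np.sqrt(q[2]+q[:2]@q[:2]).round(1))
q=(P-T[:3,3])@T[:3,:3]; m=(c["depth"]>0)&(abs(q[...,1])<8)&(abs(q[...,0])<30)&(q[...,2]>-30)&(q[...,2]<20)
q=q[m]; print("held (tool frame): z",np.percentile(q[:,2],[1,20,50,80,99]).round(1),"x",np.percentile(q[:,0],[1,50,99]).round(1))
E
python3 case.py 472 308 25 c50.png
```

```text
time_s: 6.68
eef_pos: [490.6, 225.7, 208.3]
ee_rot: [-0.001, -0.0, 1.0, -0.0]
force: [0.7, 0.7, -0.9]
grip_width: 0.212
grip_force: 29.4
time_s: 7.18
eef_pos: [471.7, 305.5, 116.2]
ee_rot: [-0.003, -0.0, 1.0, -0.001]
force: [-0.2, -0.5, 0.4]
grip_width: 0.218
grip_force: 29.5
t 7.175 tcp [471.7 305.5 116.2]
0.61 [337. 234.] [469.  315.6   0. ]
0.57 [357. 386.] [597.9 333.5   0. ]
2395 [445.2 292.7] [490.7 339.9]
circle [468.2 316.4] r 23.3
held (tool frame): z [-14.  -13.1 -12.4  -6.1   5.9] x [-9.8  3.6  9.3]
```

View pics/c50.png

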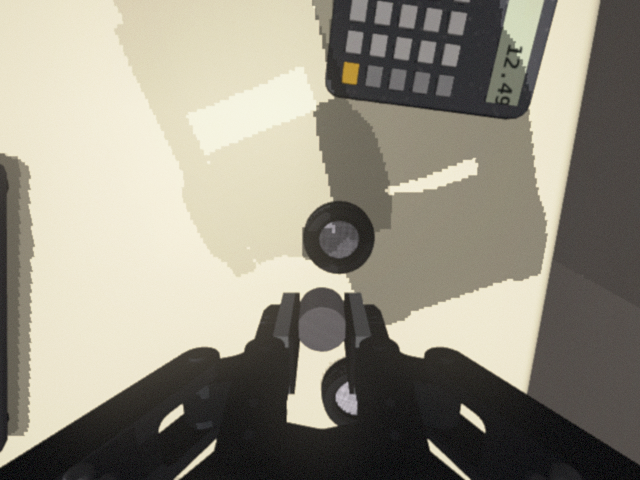

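case_50 is at (338,237) and the held weight hangs at (322,325), still upright. Correct by -3 mm in x and +10.5 mm in y, then go down in steps.

```bash
python3 -m jog '[{"tx":3,"ty":10.5,"tz":30,"ax":0,"ay":0,"az":0,"jaw":0.9},{"tx":0,"ty":0,"tz":30,"ax":0,"ay":0,"az":0,"jaw":0.9},{"tx":0,"ty":0,"tz":20,"ax":0,"ay":0,"az":0,"jaw":0.9},{"tx":0,"ty":0,"tz":0,"ax":0,"ay":0,"az":0,"jaw":0.9}]'
python3 case.py 468 316 25 c50b.png
```

```text
time_s: 7.78
eef_pos: [471.0, 316.3, 39.9]
ee_rot: [0.0, 0.0, 1.0, 0.0]
force: [-0.7, -1.1, 0.0]
grip_width: 0.214
grip_force: 29.4
t 7.775 tcp [471.  316.3  39.9]
2824 [445.2 292.7] [476.9 340.3]
circle [467.8 316.6] r 23.0
held (tool frame): z [-14.  -13.  -12.3  -3.7  19.9] x [-9.8  4.2 23.1]
```

View pics/c50b.png

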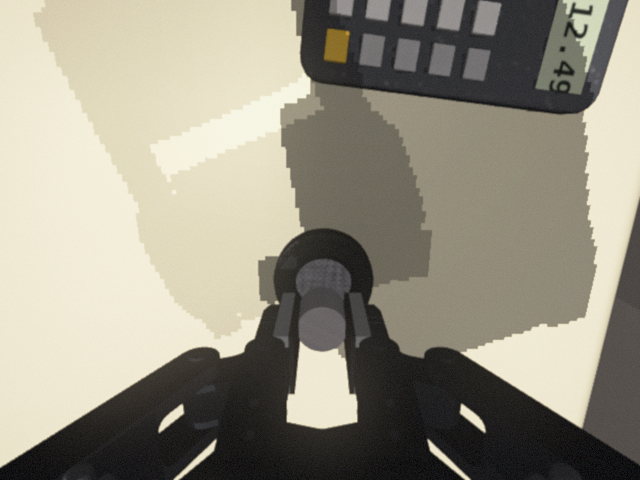

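The weight at (322,325) is coming over the well at (323,275), with 2 mm in x left to correct. I lower it gently.

```bash
python3 -m jog '[{"tx":2,"ty":0,"tz":3,"ax":0,"ay":0,"az":0,"jaw":0.9},{"tx":0,"ty":0,"tz":6,"ax":0,"ay":0,"az":0,"jaw":0.9},{"tx":0,"ty":0,"tz":6,"ax":0,"ay":0,"az":0,"jaw":0.9},{"tx":0,"ty":0,"tz":3,"ax":0,"ay":0,"az":0,"jaw":0.9},{"tx":0,"ty":0,"tz":0,"ax":0,"ay":0,"az":0,"jaw":0.9}]'
python3 -m jog '[{"tx":0,"ty":0,"tz":1.5,"ax":0,"ay":0,"az":0,"jaw":0.9},{"tx":0,"ty":0,"tz":0,"ax":0,"ay":0,"az":0,"jaw":0.9}]'
python3 -m jog '[{"tx":0,"ty":0,"tz":1,"ax":0,"ay":0,"az":0,"jaw":0.9},{"tx":0,"ty":0,"tz":0,"ax":0,"ay":0,"az":0,"jaw":0.9}]'
```

```text
time_s: 8.5
eef_pos: [468.5, 316.5, 21.0]
ee_rot: [-0.0, -0.0, 1.0, -0.0]
force: [1.2, -0.4, -0.7]
grip_width: 0.215
grip_force: 29.4
time_s: 8.75
eef_pos: [468.6, 316.6, 19.8]
ee_rot: [0.0, -0.0, 1.0, -0.0]
force: [0.2, 0.7, -0.9]
grip_width: 0.216
grip_force: 29.4
time_s: 9.0
eef_pos: [468.7, 316.6, 19.1]
ee_rot: [0.0, -0.0, 1.0, 0.0]
force: [-1.5, 0.2, 2.2]
grip_width: 0.212
grip_force: 31.1
```

```bash
python3 -m jog '[{"tx":0,"ty":0,"tz":0.6,"ax":0,"ay":0,"az":0,"jaw":0.9},{"tx":0,"ty":0,"tz":0,"ax":0,"ay":0,"az":0,"jaw":0.9}]'
python3 -m jog '[{"tx":0,"ty":0,"tz":0,"ax":0,"ay":0,"az":0,"jaw":0.5},{"tx":0,"ty":0,"tz":0,"ax":0,"ay":0,"az":0,"jaw":0.35},{"tx":0,"ty":0,"tz":0,"ax":0,"ay":0,"az":0,"jaw":0.35},{"tx":0,"ty":0,"tz":-15,"ax":0,"ay":0,"az":0,"jaw":0.2},{"tx":0,"ty":0,"tz":-45,"ax":0,"ay":0,"az":0,"jaw":0}]'
python3 -m jog '[{"tx":0,"ty":0,"tz":-60,"ax":0,"ay":0,"az":0,"jaw":-0.3},{"tx":0,"ty":0,"tz":-40,"ax":0,"ay":0,"az":0,"jaw":-0.3},{"tx":0,"ty":0,"tz":0,"ax":0,"ay":0,"az":0,"jaw":-0.3}]'
cat > chk.py <<'E'
from h import *
import sys
x,y,zt,rw=map(float,sys.argv[1:5])  # seated weight guess, expected top z, weight radius
c=shot("wrist"); save(c,sys.argv[5]); P=world(c); D=c["depth"]>0
m=D&(abs(P[...,2]-zt)<6)&(np.hypot(P[...,0]-x,P[...,1]-y)<rw+8)
p=P[m]; print(len(p),"box",p.min(0).round(1),p.max(0).round(1))
pl=p[abs(p[:,2]-np.median(p[:,2]))<3]; A=np.c_[pl[:,:2],np.ones(len(pl))]; print("plane",np.linalg.lstsq(A,pl[:,2],rcond=None)[0].round(3),"mean",pl.mean(0).round(1))
E
python3 chk.py 468.6 316.5 31 10 s50.png
```

```text
time_s: 9.25
eef_pos: [468.8, 316.7, 18.9]
ee_rot: [0.0, -0.0, 1.0, 0.0]
force: [-0.9, -1.4, 7.6]
grip_width: 0.214
grip_force: 33.6
time_s: 9.88
eef_pos: [467.5, 316.0, 77.7]
ee_rot: [-0.002, -0.0, 1.0, -0.001]
force: [1.6, -0.7, 0.7]
grip_width: 0.499
grip_force: 0.0
time_s: 10.25
eef_pos: [469.6, 317.0, 181.9]
ee_rot: [0.003, -0.0, 1.0, 0.001]
force: [0.1, -0.4, -0.4]
grip_width: 0.647
grip_force: 0.0
494 box [459.6 306.6  25.1] [479.4 325.4  33.5]
plane [ 1.6000e-02 -1.0000e-03  2.4043e+01] mean [469.2 316.1  31.4]
```

View pics/s50.png

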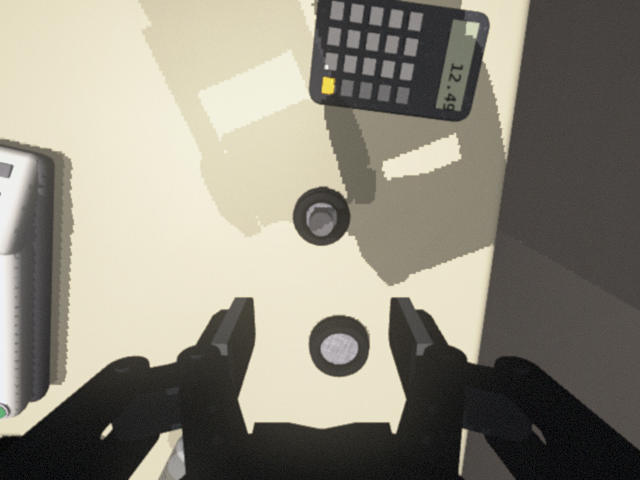

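Weight 50 stands in its well at (321,217), with its top level at z≈31. case_100 is at (339,346). I measure case_100 now and go back to the stack.

```bash
python3 case.py 600 329 29.5 c100.png; python3 -m jog '[{"tx":-6,"ty":-30,"tz":0,"ax":0,"ay":0,"az":0,"jaw":-0.3},{"tx":-12,"ty":-58,"tz":0,"ax":0,"ay":0,"az":0,"jaw":-0.3},{"tx":-12,"ty":-58,"tz":0,"ax":0,"ay":0,"az":0,"jaw":-0.3},{"tx":-12,"ty":-58,"tz":0,"ax":0,"ay":0,"az":0,"jaw":-0.3},{"tx":-12,"ty":-58,"tz":0,"ax":0,"ay":0,"az":0,"jaw":-0.3}]'
python3 -m jog '[{"tx":-12,"ty":-58,"tz":0,"ax":0,"ay":0,"az":0,"jaw":-0.2},{"tx":-7,"ty":-27,"tz":10,"ax":0,"ay":0,"az":0,"jaw":-0.2},{"tx":0,"ty":0,"tz":10,"ax":0,"ay":0,"az":0,"jaw":-0.2},{"tx":0,"ty":0,"tz":0,"ax":0,"ay":0,"az":0,"jaw":-0.2},{"tx":0,"ty":0,"tz":0,"ax":0,"ay":0,"az":0,"jaw":-0.2}]'
cat > stk.py <<'E'
from h import *
import sys
s,T=pose(); c=shot("wrist"); save(c,sys.argv[1]); P=world(c); print("tcp",T[:3,3].round(1))
for z in (134,117,98):
  m=(abs(P[...,2]-z)<3)&(c["depth"]>0)&(np.hypot(P[...,0]-542,P[...,1]+30)<32)
  if m.sum()>30:
    p=P[m]; h=cv2.convexHull(p[:,:2].astype(np.float32))[:,0]; (cx,cy),r=cv2.minEnclosingCircle(h)
    print(z,m.sum(),p.min(0).round(1),p.max(0).round(1),"encl",round(cx,1),round(cy,1),round(r,1),"zmed",np.median(p[:,2]).round(1))
E
python3 stk.py k100.png
```

```text
t 10.3 tcp [468.8 316.6 179.5]
0.94 [321. 216.] [468.4 316.    0. ]
0.9 [337. 344.] [597.1 331.    0. ]
1387 [568.8 306.2] [624.1 360.8]
circle [596.2 333.4] r 27.4
time_s: 11.02
eef_pos: [522.2, 52.7, 176.9]
ee_rot: [-0.001, -0.0, 1.0, 0.0]
force: [0.8, 0.5, -0.7]
grip_width: 0.65
grip_force: 0.0
time_s: 11.65
eef_pos: [541.5, -29.3, 158.2]
ee_rot: [-0.0, -0.001, 1.0, 0.0]
force: [0.3, 1.0, 0.7]
grip_width: 0.599
grip_force: 0.0
tcp [541.5 -29.3 158.2]
134 2622 [527.3 -43.8 131. ] [556.3 -15.4 136.7] encl 542.0 -29.6 14.7 zmed 133.1
117 1293 [522.4 -48.7 114. ] [553.  -10.3 119.9] encl 541.9 -29.6 19.8 zmed 117.2
98 1477 [517.  -54.5  95. ] [555.4  -5.1 100.9] encl 541.9 -29.7 25.0 zmed 98.3Traceback (most recent call last):
  File "case.py", line 13, in <module>
    q=q[m]; print("held (tool frame): z",np.percentile(q[:,2],[1,20,50,80,99]).round(1),"x",np.percentile(q[:,0],[1,50,99]).round(1))
                                         ~~~~~~~~~~~~~^^^^^^^^^^^^^^^^^^^^^^^^
    return _quantile_unchecked(
        a, q, axis, out, overwrite_input, method, keepdims, weights)
    return _ureduce(a,
                    func=_quantile_ureduce_func,
    ...<5 lines>...
                    overwrite_input=overwrite_input,
                    method=method)
    r = func(a, **kwargs)
    result = _quantile(arr,
                       quantiles=q,
    ...<2 lines>...
                       out=out,
                       weights=wgt)
    slices_having_nans = np.isnan(arr[-1, ...])
                                  ~~~^^^^^^^^^
IndexError: index -1 is out of bounds for axis 0 with size 0
```

```bash
python3 -m jog '[{"tx":-0.4,"ty":-0.3,"tz":18,"ax":0,"ay":0,"az":0,"jaw":-0.2},{"tx":0,"ty":0,"tz":18,"ax":0,"ay":0,"az":0,"jaw":-0.1},{"tx":0,"ty":0,"tz":0,"ax":0,"ay":0,"az":0,"jaw":0.2},{"tx":0,"ty":0,"tz":0,"ax":0,"ay":0,"az":0,"jaw":0.3},{"tx":0,"ty":0,"tz":0,"ax":0,"ay":0,"az":0,"jaw":0.4}]' 30
python3 -m jog '[{"tx":0,"ty":0,"tz":0,"ax":0,"ay":0,"az":0,"jaw":0.5},{"tx":0,"ty":0,"tz":0,"ax":0,"ay":0,"az":0,"jaw":0.7},{"tx":0,"ty":0,"tz":0,"ax":0,"ay":0,"az":0,"jaw":0.7}]'
```

```text
time_s: 12.32
eef_pos: [542.5, -30.4, 123.3]
ee_rot: [0.001, -0.0, 1.0, -0.0]
force: [-1.0, 3.4, 4.3]
grip_width: 0.321
grip_force: 29.6
time_s: 12.7
eef_pos: [542.5, -30.4, 123.3]
ee_rot: [0.001, -0.0, 1.0, 0.0]
force: [-1.5, 2.8, 6.5]
grip_width: 0.32
grip_force: 29.8
```

```bash
python3 -m jog '[{"tx":0,"ty":0,"tz":-4,"ax":0,"ay":0,"az":0,"jaw":0.7},{"tx":0,"ty":0,"tz":-16,"ax":0,"ay":0,"az":0,"jaw":0.7},{"tx":0,"ty":0,"tz":-30,"ax":0,"ay":0,"az":0,"jaw":0.7},{"tx":0,"ty":0,"tz":-30,"ax":0,"ay":0,"az":0,"jaw":0.7},{"tx":-4,"ty":25,"tz":0,"ax":0,"ay":0,"az":0,"jaw":0.7}]'
python3 -m jog '[{"tx":-8,"ty":53,"tz":0,"ax":0,"ay":0,"az":0,"jaw":0.7},{"tx":-8,"ty":56,"tz":0,"ax":0,"ay":0,"az":0,"jaw":0.7},{"tx":-8,"ty":56,"tz":0,"ax":0,"ay":0,"az":0,"jaw":0.7},{"tx":-8,"ty":56,"tz":0,"ax":0,"ay":0,"az":0,"jaw":0.7},{"tx":-8,"ty":56,"tz":0,"ax":0,"ay":0,"az":0,"jaw":0.7}]'
python3 -m jog '[{"tx":-7,"ty":40,"tz":10,"ax":0,"ay":0,"az":0,"jaw":0.7},{"tx":-3,"ty":20,"tz":40,"ax":0,"ay":0,"az":0,"jaw":0.7},{"tx":0,"ty":0,"tz":45,"ax":0,"ay":0,"az":0,"jaw":0.7},{"tx":0,"ty":0,"tz":0,"ax":0,"ay":0,"az":0,"jaw":0.7},{"tx":0,"ty":0,"tz":0,"ax":0,"ay":0,"az":0,"jaw":0.7}]'
python3 case.py 597 332 29.5 c100b.png
```

```text
time_s: 13.32
eef_pos: [547.1, -6.8, 205.6]
ee_rot: [0.003, 0.001, 1.0, -0.001]
force: [-0.1, 0.3, -1.9]
grip_width: 0.322
grip_force: 29.7
time_s: 13.95
eef_pos: [586.2, 273.0, 203.4]
ee_rot: [0.001, 0.0, 1.0, -0.0]
force: [0.1, -0.1, -0.5]
grip_width: 0.316
grip_force: 29.7
time_s: 14.58
eef_pos: [597.1, 331.3, 110.0]
ee_rot: [0.002, 0.0, 1.0, 0.001]
force: [0.2, -0.0, -0.5]
grip_width: 0.321
grip_force: 29.9
t 14.575 tcp [597.1 331.3 110. ]
0.85 [324. 236.] [595.1 332.8   0. ]
0.81 [297.  35.] [468.3 316.3   0. ]
0.62 [296.  29.] [465.  315.9   0. ]
2795 [569.3 305.8] [621.3 361.2]
circle [596.5 333.7] r 27.6
held (tool frame): z [-11.8 -10.4  -9.2  -8.1   6.2] x [-13.4   3.5  14.7]
```

View pics/c100b.png

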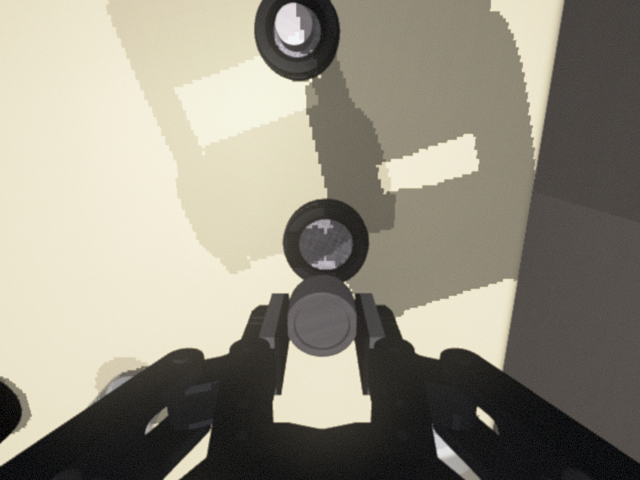

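case_100 is at (325,242) and the held weight at (322,315); it needs only +2 mm in y. I go down.

```bash
python3 -m jog '[{"tx":0,"ty":2,"tz":35,"ax":0,"ay":0,"az":0,"jaw":0.7},{"tx":0,"ty":0,"tz":30,"ax":0,"ay":0,"az":0,"jaw":0.7},{"tx":0,"ty":0,"tz":12,"ax":0,"ay":0,"az":0,"jaw":0.7},{"tx":0,"ty":0,"tz":8,"ax":0,"ay":0,"az":0,"jaw":0.7},{"tx":0,"ty":0,"tz":0,"ax":0,"ay":0,"az":0,"jaw":0.7}]'
python3 case.py 597 333 29.5 c100c.png
python3 -m jog '[{"tx":0,"ty":0,"tz":3,"ax":0,"ay":0,"az":0,"jaw":0.7},{"tx":0,"ty":0,"tz":0,"ax":0,"ay":0,"az":0,"jaw":0.7}]'
python3 -m jog '[{"tx":0,"ty":0,"tz":1.5,"ax":0,"ay":0,"az":0,"jaw":0.7},{"tx":0,"ty":0,"tz":0,"ax":0,"ay":0,"az":0,"jaw":0.7}]'
```

```text
time_s: 15.3
eef_pos: [596.4, 333.4, 23.0]
ee_rot: [0.0, -0.0, 1.0, 0.0]
force: [0.5, 0.2, -0.1]
grip_width: 0.321
grip_force: 29.9
t 15.3 tcp [596.4 333.4  23. ]
4263 [569.2 305.5] [624.4 361.2]
circle [596.7 333.6] r 27.8
held (tool frame): z [-11.8  -9.7  -8.1   4.6  17.8] x [-27.   10.8  28.4]
time_s: 15.65
eef_pos: [596.1, 333.4, 19.5]
ee_rot: [0.0, -0.0, 1.0, 0.0]
force: [0.6, 1.4, 0.5]
grip_width: 0.315
grip_force: 30.0
time_s: 15.9
eef_pos: [596.2, 333.4, 19.3]
ee_rot: [0.0, -0.0, 1.0, 0.0]
force: [-3.5, -1.8, 8.8]
grip_width: 0.319
grip_force: 30.9
```

```bash
python3 -m jog '[{"tx":0,"ty":0,"tz":0,"ax":0,"ay":0,"az":0,"jaw":0.25},{"tx":0,"ty":0,"tz":0,"ax":0,"ay":0,"az":0,"jaw":0.1},{"tx":0,"ty":0,"tz":0,"ax":0,"ay":0,"az":0,"jaw":0.1},{"tx":0,"ty":0,"tz":-15,"ax":0,"ay":0,"az":0,"jaw":0},{"tx":0,"ty":0,"tz":-50,"ax":0,"ay":0,"az":0,"jaw":-0.2}]'
python3 -m jog '[{"tx":0,"ty":0,"tz":-60,"ax":0,"ay":0,"az":0,"jaw":-0.3},{"tx":0,"ty":0,"tz":-35,"ax":0,"ay":0,"az":0,"jaw":-0.3},{"tx":0,"ty":0,"tz":0,"ax":0,"ay":0,"az":0,"jaw":-0.3}]'
python3 chk.py 597 333.5 30 14.5 s100.png
python3 -m jog '[{"tx":4,"ty":-30,"tz":0,"ax":0,"ay":0,"az":0,"jaw":-0.3},{"tx":9,"ty":-58,"tz":0,"ax":0,"ay":0,"az":0,"jaw":-0.3},{"tx":9,"ty":-58,"tz":0,"ax":0,"ay":0,"az":0,"jaw":-0.3},{"tx":9,"ty":-58,"tz":0,"ax":0,"ay":0,"az":0,"jaw":-0.3},{"tx":9,"ty":-58,"tz":0,"ax":0,"ay":0,"az":0,"jaw":-0.3}]'
python3 -m jog '[{"tx":9,"ty":-58,"tz":0,"ax":0,"ay":0,"az":0,"jaw":-0.3},{"tx":6,"ty":-43,"tz":20,"ax":0,"ay":0,"az":0,"jaw":-0.2},{"tx":0,"ty":0,"tz":20,"ax":0,"ay":0,"az":0,"jaw":-0.2},{"tx":0,"ty":0,"tz":0,"ax":0,"ay":0,"az":0,"jaw":-0.2},{"tx":0,"ty":0,"tz":0,"ax":0,"ay":0,"az":0,"jaw":-0.2}]'
python3 stk.py k200.png
```

```text
time_s: 16.52
eef_pos: [594.6, 332.8, 81.4]
ee_rot: [-0.003, -0.0, 1.0, -0.001]
force: [1.1, 0.6, 1.1]
grip_width: 0.601
grip_force: 0.0
time_s: 16.9
eef_pos: [596.9, 333.7, 181.9]
ee_rot: [0.003, -0.0, 1.0, 0.001]
force: [-0.7, 0.2, -0.1]
grip_width: 0.649
grip_force: 0.0
1010 box [581.5 318.4  24.1] [610.4 347.   32.5]
plane [ 3.0000e-03 -4.0000e-03  2.8546e+01] mean [595.9 332.9  29.2]
time_s: 17.58
eef_pos: [554.8, 69.6, 176.5]
ee_rot: [-0.001, -0.0, 1.0, 0.0]
force: [2.0, -0.4, 0.2]
grip_width: 0.65
grip_force: 0.0
time_s: 18.2
eef_pos: [541.1, -29.3, 138.0]
ee_rot: [-0.0, -0.0, 1.0, 0.0]
force: [-0.2, 0.3, 0.0]
grip_width: 0.6
grip_force: 0.0
tcp [541.1 -29.3 138. ]
117 4832 [522.1 -49.4 114. ] [561.6 -10.8 119.3] encl 542.0 -30.1 19.8 zmed 116.0
98 1782 [517.  -54.5  95. ] [555.1  -4.7 101. ] encl 542.0 -29.6 25.0 zmed 98.3
```

View pics/s100.png

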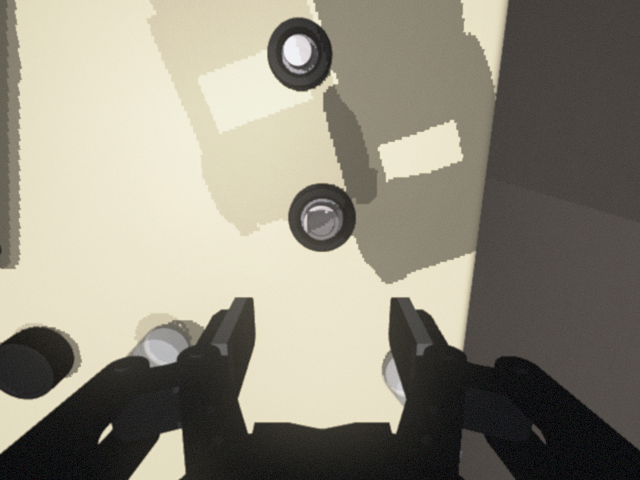

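Weight 100 stands flat in its well at (322,217). Next I take weight 200.

```bash
python3 -m jog '[{"tx":-0.9,"ty":-0.9,"tz":17,"ax":0,"ay":0,"az":0,"jaw":-0.25},{"tx":0,"ty":0,"tz":18,"ax":0,"ay":0,"az":0,"jaw":-0.2},{"tx":0,"ty":0,"tz":0,"ax":0,"ay":0,"az":0,"jaw":-0.1},{"tx":0,"ty":0,"tz":0,"ax":0,"ay":0,"az":0,"jaw":0},{"tx":0,"ty":0,"tz":0,"ax":0,"ay":0,"az":0,"jaw":0.1}]' 40
python3 -m jog '[{"tx":0,"ty":0,"tz":0,"ax":0,"ay":0,"az":0,"jaw":0.2},{"tx":0,"ty":0,"tz":0,"ax":0,"ay":0,"az":0,"jaw":0.4},{"tx":0,"ty":0,"tz":0,"ax":0,"ay":0,"az":0,"jaw":0.4}]'
```

```text
time_s: 18.88
eef_pos: [542.3, -30.4, 103.3]
ee_rot: [0.001, -0.0, 1.0, 0.0]
force: [0.6, 1.9, 0.5]
grip_width: 0.452
grip_force: 6.5
time_s: 19.25
eef_pos: [542.3, -30.4, 103.5]
ee_rot: [0.001, -0.0, 1.0, 0.0]
force: [-0.7, 2.9, 7.2]
grip_width: 0.434
grip_force: 39.8
```

```bash
python3 -m jog '[{"tx":0,"ty":0,"tz":-4,"ax":0,"ay":0,"az":0,"jaw":0.4},{"tx":0,"ty":0,"tz":-16,"ax":0,"ay":0,"az":0,"jaw":0.4},{"tx":0,"ty":0,"tz":-30,"ax":0,"ay":0,"az":0,"jaw":0.4},{"tx":0,"ty":0,"tz":-30,"ax":0,"ay":0,"az":0,"jaw":0.4},{"tx":8,"ty":-27,"tz":0,"ax":0,"ay":0,"az":0,"jaw":0.4}]'
python3 -m jog '[{"tx":15,"ty":-50,"tz":0,"ax":0,"ay":0,"az":0,"jaw":0.4},{"tx":15,"ty":-50,"tz":0,"ax":0,"ay":0,"az":0,"jaw":0.4},{"tx":15,"ty":-50,"tz":0,"ax":0,"ay":0,"az":0,"jaw":0.4},{"tx":12,"ty":-42,"tz":0,"ax":0,"ay":0,"az":0,"jaw":0.4},{"tx":8,"ty":-28,"tz":30,"ax":0,"ay":0,"az":0,"jaw":0.4}]'
python3 -m jog '[{"tx":0,"ty":0,"tz":40,"ax":0,"ay":0,"az":0,"jaw":0.4},{"tx":0,"ty":0,"tz":0,"ax":0,"ay":0,"az":0,"jaw":0.4},{"tx":0,"ty":0,"tz":0,"ax":0,"ay":0,"az":0,"jaw":0.4}]'
python3 case.py 469 -277 34.5 c200.png
```

```text
time_s: 19.88
eef_pos: [535.1, -57.4, 186.0]
ee_rot: [0.003, -0.001, 1.0, -0.001]
force: [0.9, 0.2, -3.5]
grip_width: 0.436
grip_force: 40.5
time_s: 20.5
eef_pos: [469.1, -280.5, 155.0]
ee_rot: [0.002, 0.001, 1.0, -0.002]
force: [0.6, 0.5, -2.4]
grip_width: 0.434
grip_force: 40.6
time_s: 20.88
eef_pos: [469.7, -278.0, 114.7]
ee_rot: [0.001, -0.0, 1.0, -0.001]
force: [0.6, -0.2, -2.2]
grip_width: 0.432
grip_force: 40.8
t 20.875 tcp [ 469.7 -278.   114.7]
0.79 [272. 406.] [ 616.9 -320.4    0. ]
0.61 [326. 230.] [ 464.7 -275.5    0. ]
3065 [ 431.8 -310.7] [ 490.1 -244.8]
circle [ 464.1 -277.7] r 32.7
held (tool frame): z [-14.7 -12.9 -12.  -11.1   4.6] x [-18.2   4.2  19.7]
```

View pics/c200.png

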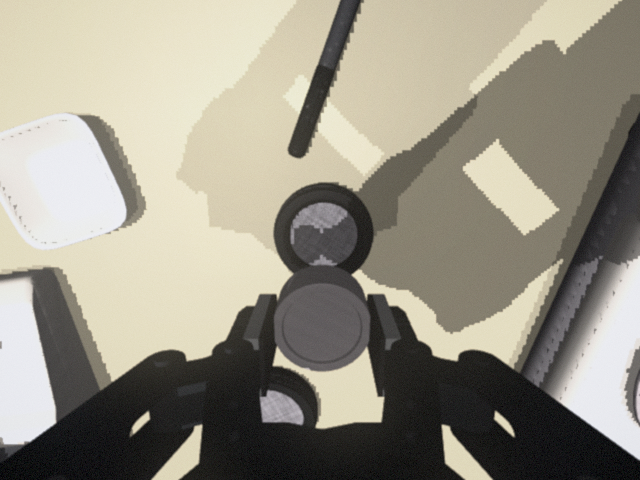

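case_200 is at (323,232), with the weight upright at (322,315). It needs -4.5 mm in x; then I lower it.

```bash
python3 -m jog '[{"tx":4.5,"ty":0.3,"tz":38,"ax":0,"ay":0,"az":0,"jaw":0.4},{"tx":0,"ty":0,"tz":30,"ax":0,"ay":0,"az":0,"jaw":0.4},{"tx":0,"ty":0,"tz":14,"ax":0,"ay":0,"az":0,"jaw":0.4},{"tx":0,"ty":0,"tz":8,"ax":0,"ay":0,"az":0,"jaw":0.4},{"tx":0,"ty":0,"tz":0,"ax":0,"ay":0,"az":0,"jaw":0.4}]'
python3 case.py 465 -277 34.5 c200c.png
python3 -m jog '[{"tx":0,"ty":0,"tz":3,"ax":0,"ay":0,"az":0,"jaw":0.4},{"tx":0,"ty":0,"tz":0,"ax":0,"ay":0,"az":0,"jaw":0.4}]'
python3 -m jog '[{"tx":0,"ty":0,"tz":1,"ax":0,"ay":0,"az":0,"jaw":0.4},{"tx":0,"ty":0,"tz":0,"ax":0,"ay":0,"az":0,"jaw":0.4}]'
```

```text
time_s: 21.6
eef_pos: [464.8, -277.5, 23.2]
ee_rot: [0.0, -0.0, 1.0, -0.0]
force: [-0.4, -0.7, -1.8]
grip_width: 0.44
grip_force: 41.0
t 21.6 tcp [ 464.8 -277.5   23.2]
4804 [ 431.6 -310.7] [ 496.  -244.5]
circle [ 464.1 -277.7] r 32.8
held (tool frame): z [-14.6 -12.6 -11.7   1.4  12.3] x [-17.9   8.7  29.4]
time_s: 21.95
eef_pos: [464.5, -277.3, 19.8]
ee_rot: [0.0, -0.0, 1.0, -0.0]
force: [0.4, 0.0, -2.2]
grip_width: 0.43
grip_force: 41.0
time_s: 22.2
eef_pos: [464.5, -277.3, 18.7]
ee_rot: [-0.0, -0.0, 1.0, 0.0]
force: [-0.8, -0.9, -2.1]
grip_width: 0.437
grip_force: 41.0
```

```bash
python3 -m jog '[{"tx":0,"ty":0,"tz":0.6,"ax":0,"ay":0,"az":0,"jaw":0.4},{"tx":0,"ty":0,"tz":0,"ax":0,"ay":0,"az":0,"jaw":0.4}]'
python3 -m jog '[{"tx":0,"ty":0,"tz":0.4,"ax":0,"ay":0,"az":0,"jaw":0.4},{"tx":0,"ty":0,"tz":0,"ax":0,"ay":0,"az":0,"jaw":0.4}]'
```

```text
time_s: 22.45
eef_pos: [464.5, -277.3, 18.5]
ee_rot: [0.0, -0.0, 1.0, -0.0]
force: [-2.7, 1.6, 5.4]
grip_width: 0.429
grip_force: 41.7
time_s: 22.7
eef_pos: [464.5, -277.4, 18.5]
ee_rot: [0.0, -0.0, 1.0, -0.0]
force: [-4.0, 1.9, 10.1]
grip_width: 0.437
grip_force: 42.1
```

```bash
python3 -m jog '[{"tx":0,"ty":0,"tz":0,"ax":0,"ay":0,"az":0,"jaw":0},{"tx":0,"ty":0,"tz":0,"ax":0,"ay":0,"az":0,"jaw":-0.15},{"tx":0,"ty":0,"tz":0,"ax":0,"ay":0,"az":0,"jaw":-0.15},{"tx":0,"ty":0,"tz":-15,"ax":0,"ay":0,"az":0,"jaw":-0.3},{"tx":0,"ty":0,"tz":-50,"ax":0,"ay":0,"az":0,"jaw":-0.5}]'
python3 -m jog '[{"tx":0,"ty":0,"tz":-60,"ax":0,"ay":0,"az":0,"jaw":-0.5},{"tx":0,"ty":0,"tz":-35,"ax":0,"ay":0,"az":0,"jaw":-0.5},{"tx":0,"ty":0,"tz":0,"ax":0,"ay":0,"az":0,"jaw":-0.5}]'
python3 chk.py 465 -277.5 32 19.5 s200.png
python3 -m jog '[{"tx":-8,"ty":27,"tz":0,"ax":0,"ay":0,"az":0,"jaw":-0.5},{"tx":-17,"ty":55,"tz":0,"ax":0,"ay":0,"az":0,"jaw":-0.5},{"tx":-17,"ty":55,"tz":0,"ax":0,"ay":0,"az":0,"jaw":-0.5},{"tx":-17,"ty":55,"tz":0,"ax":0,"ay":0,"az":0,"jaw":-0.5},{"tx":-18,"ty":55,"tz":0,"ax":0,"ay":0,"az":0,"jaw":-0.5}]'
python3 -m jog '[{"tx":0,"ty":0,"tz":30,"ax":0,"ay":0,"az":0,"jaw":-0.5},{"tx":0,"ty":0,"tz":30,"ax":0,"ay":0,"az":0,"jaw":-0.5},{"tx":0,"ty":0,"tz":0,"ax":0,"ay":0,"az":0,"jaw":-0.5},{"tx":0,"ty":0,"tz":0,"ax":0,"ay":0,"az":0,"jaw":-0.5}]'
python3 stk.py k500.png
```

```text
time_s: 23.32
eef_pos: [463.6, -276.6, 82.5]
ee_rot: [-0.002, -0.0, 1.0, 0.001]
force: [0.4, -0.5, 0.4]
grip_width: 0.753
grip_force: 0.0
time_s: 23.7
eef_pos: [465.4, -278.1, 181.4]
ee_rot: [0.002, -0.0, 1.0, -0.002]
force: [-0.5, 0.1, -1.0]
grip_width: 0.75
grip_force: 0.0
1815 box [ 445.  -296.7   26.1] [ 483.9 -258.7   34.5]
plane [-0.0000e+00  2.0000e-03  3.1771e+01] mean [ 464.1 -278.    31.1]
time_s: 24.38
eef_pos: [541.2, -28.4, 176.8]
ee_rot: [-0.001, -0.0, 1.0, 0.0]
force: [1.0, -0.1, -1.1]
grip_width: 0.752
grip_force: 0.0
time_s: 24.88
eef_pos: [541.7, -30.5, 118.5]
ee_rot: [0.0, 0.0, 1.0, -0.0]
force: [-0.0, -0.6, 0.1]
grip_width: 0.755
grip_force: 0.0
tcp [541.7 -30.5 118.5]
134 160 [533.2   0.6 131.1] [550.8   1.2 136.9] encl 542.0 0.7 8.8 zmed 134.3
98 7971 [516.8 -55.   95. ] [567.3  -5.5 100.3] encl 542.1 -30.1 25.3 zmed 96.9
```

View pics/k500.png

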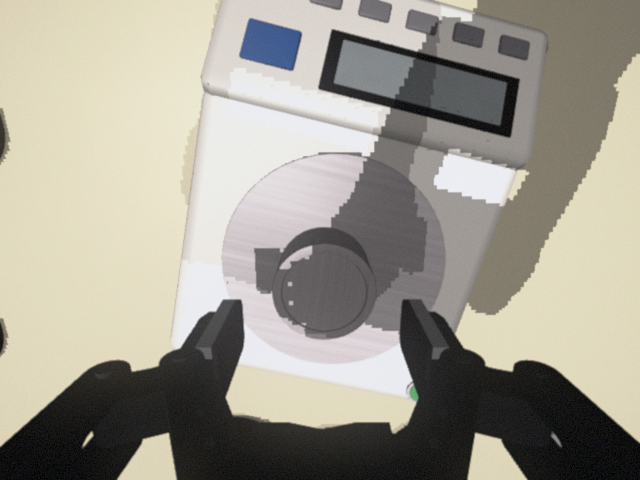

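Weight 200 is flat in its well, with its top at 32. The picture shows weight 500 alone at (322,290), centred between the fingers, so I go down and grip it.

```bash
python3 -m jog '[{"tx":-0.4,"ty":0,"tz":20,"ax":0,"ay":0,"az":0,"jaw":-0.5},{"tx":0,"ty":0,"tz":18,"ax":0,"ay":0,"az":0,"jaw":-0.5},{"tx":0,"ty":0,"tz":4,"ax":0,"ay":0,"az":0,"jaw":-0.4},{"tx":0,"ty":0,"tz":0,"ax":0,"ay":0,"az":0,"jaw":-0.3},{"tx":0,"ty":0,"tz":0,"ax":0,"ay":0,"az":0,"jaw":-0.2}]' 60
python3 -m jog '[{"tx":0,"ty":0,"tz":0,"ax":0,"ay":0,"az":0,"jaw":-0.1},{"tx":0,"ty":0,"tz":0,"ax":0,"ay":0,"az":0,"jaw":0.2},{"tx":0,"ty":0,"tz":0,"ax":0,"ay":0,"az":0,"jaw":0.2}]'
```

```text
time_s: 25.55
eef_pos: [542.3, -30.3, 76.7]
ee_rot: [0.001, -0.0, 1.0, -0.0]
force: [-0.5, 1.4, 0.9]
grip_width: 0.599
grip_force: 0.6
time_s: 25.92
eef_pos: [542.4, -30.2, 77.2]
ee_rot: [0.001, -0.0, 1.0, -0.0]
force: [-1.4, 3.2, 7.1]
grip_width: 0.561
grip_force: 60.4
```

```bash
python3 -m jog '[{"tx":0,"ty":0,"tz":-4,"ax":0,"ay":0,"az":0,"jaw":0.2},{"tx":0,"ty":0,"tz":-16,"ax":0,"ay":0,"az":0,"jaw":0.2},{"tx":0,"ty":0,"tz":-30,"ax":0,"ay":0,"az":0,"jaw":0.2},{"tx":0,"ty":0,"tz":-30,"ax":0,"ay":0,"az":0,"jaw":0.2},{"tx":-6,"ty":-23,"tz":0,"ax":0,"ay":0,"az":0,"jaw":0.2}]'
python3 -m jog '[{"tx":-13,"ty":-49,"tz":0,"ax":0,"ay":0,"az":0,"jaw":0.2},{"tx":-13,"ty":-52,"tz":0,"ax":0,"ay":0,"az":0,"jaw":0.2},{"tx":-13,"ty":-52,"tz":0,"ax":0,"ay":0,"az":0,"jaw":0.2},{"tx":-13,"ty":-52,"tz":0,"ax":0,"ay":0,"az":0,"jaw":0.2},{"tx":-12,"ty":-43,"tz":10,"ax":0,"ay":0,"az":0,"jaw":0.2}]'
python3 -m jog '[{"tx":-5,"ty":-20,"tz":30,"ax":0,"ay":0,"az":0,"jaw":0.2},{"tx":0,"ty":0,"tz":0,"ax":0,"ay":0,"az":0,"jaw":0.2},{"tx":0,"ty":0,"tz":0,"ax":0,"ay":0,"az":0,"jaw":0.2}]'
python3 case.py 617 -321 40 c500.png
```

```text
time_s: 26.55
eef_pos: [548.8, -52.9, 159.1]
ee_rot: [0.002, -0.001, 1.0, -0.001]
force: [0.4, 0.2, -5.8]
grip_width: 0.565
grip_force: 63.1
time_s: 27.18
eef_pos: [612.2, -303.6, 147.1]
ee_rot: [0.001, 0.0, 1.0, -0.001]
force: [0.7, 0.2, -5.1]
grip_width: 0.56
grip_force: 63.2
time_s: 27.55
eef_pos: [617.2, -320.8, 117.0]
ee_rot: [0.0, -0.0, 1.0, -0.0]
force: [0.8, -0.0, -4.5]
grip_width: 0.56
grip_force: 63.8
t 27.55 tcp [ 617.2 -320.8  117. ]
0.88 [320. 233.] [ 614.7 -322.9    0. ]
3003 [ 577.5 -359.9] [ 635.9 -283.4]
circle [ 615.6 -321.9] r 38.2
held (tool frame): z [-22.  -20.1 -19.2 -18.3   7.4] x [-23.5   6.4  25.3]
```

View pics/c500.png

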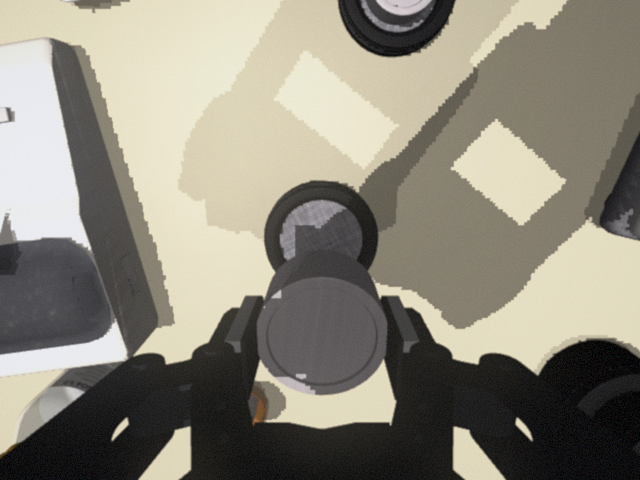

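case_500 is at (321,235) with the weight upright over it, and correction is -1 mm in both x and y. A bottle shows at (258,402) near the left finger, so I check its clearance first.

Run:
```python
from h import *
c=shot("wrist"); P=world(c); D=c["depth"]>0
p=P[380:425,245:285][D[380:425,245:285]]; a=p[p[:,2]<100]; print("bottle",a[a[:,2]>10].min(0) if (a[:,2]>10).any() else None, a[a[:,2]>10].max(0) if (a[:,2]>10).any() else None)
p=P[250:340,90:175][D[250:340,90:175]]; a=p[(p[:,2]>8)]; print("printer",a.min(0),a.max(0))
c=shot("top"); P=world(c); D=c["depth"]>0
m=D&(abs(P[...,0]-620)<110)&(abs(P[...,1]+330)<120)&(P[...,2]>25)&(P[...,2]<110)
for xx in range(520,740,20):
  print(xx,[int(max([0]+list(P[m&(abs(P[...,0]-xx)<10)&(abs(P[...,1]-yy)<10)][:,2]))) for yy in range(-450,-200,20)])
```

```text
bottle [ 740.36498531 -377.45609155   10.02825633] [ 761.7962107  -365.01092564   42.23291349]
printer [ 611.72596028 -468.37752642    8.00661899] [ 687.97917407 -446.50038392   60.02895619]
520 [0, 0, 0, 0, 0, 0, 0, 0, 0, 0, 0, 0, 0]
540 [0, 0, 0, 0, 0, 0, 0, 0, 0, 0, 0, 0, 0]
560 [0, 0, 0, 0, 0, 0, 0, 0, 0, 0, 0, 0, 0]
580 [0, 0, 0, 0, 0, 0, 0, 0, 0, 0, 0, 0, 0]
600 [0, 0, 0, 0, 0, 0, 0, 0, 0, 0, 0, 0, 0]
620 [0, 0, 0, 0, 0, 0, 0, 0, 0, 0, 0, 0, 0]
640 [0, 0, 0, 0, 0, 0, 0, 0, 0, 0, 0, 0, 0]
660 [0, 0, 0, 0, 0, 0, 0, 0, 0, 0, 0, 0, 0]
680 [0, 0, 0, 0, 0, 0, 0, 0, 0, 0, 0, 0, 0]
700 [0, 0, 0, 0, 0, 0, 0, 0, 0, 0, 0, 0, 0]
720 [0, 0, 0, 0, 0, 0, 0, 0, 0, 0, 0, 0, 0]
```

The bottle at x>740 and the printer at y<-446 are both clear. I lower the weight.

```bash
python3 -m jog '[{"tx":1,"ty":-1,"tz":35,"ax":0,"ay":0,"az":0,"jaw":0.2},{"tx":0,"ty":0,"tz":30,"ax":0,"ay":0,"az":0,"jaw":0.2},{"tx":0,"ty":0,"tz":18,"ax":0,"ay":0,"az":0,"jaw":0.2},{"tx":0,"ty":0,"tz":7,"ax":0,"ay":0,"az":0,"jaw":0.2},{"tx":0,"ty":0,"tz":0,"ax":0,"ay":0,"az":0,"jaw":0.2}]'
python3 -m jog '[{"tx":0,"ty":0,"tz":3,"ax":0,"ay":0,"az":0,"jaw":0.2},{"tx":0,"ty":0,"tz":0,"ax":0,"ay":0,"az":0,"jaw":0.2}]'
python3 -m jog '[{"tx":0,"ty":0,"tz":1,"ax":0,"ay":0,"az":0,"jaw":0.2},{"tx":0,"ty":0,"tz":0,"ax":0,"ay":0,"az":0,"jaw":0.2}]'
```

```text
time_s: 28.38
eef_pos: [616.2, -322.4, 26.4]
ee_rot: [0.0, -0.0, 1.0, -0.0]
force: [-0.0, -0.1, -4.3]
grip_width: 0.561
grip_force: 64.0
time_s: 28.62
eef_pos: [616.1, -322.4, 23.2]
ee_rot: [0.0, -0.0, 1.0, -0.0]
force: [0.7, 0.4, -5.0]
grip_width: 0.559
grip_force: 64.0
time_s: 28.88
eef_pos: [616.1, -322.5, 22.3]
ee_rot: [0.0, -0.0, 1.0, -0.0]
force: [-0.8, 0.4, -1.3]
grip_width: 0.56
grip_force: 64.4
```

```bash
python3 -m jog '[{"tx":0,"ty":0,"tz":0.5,"ax":0,"ay":0,"az":0,"jaw":0.2},{"tx":0,"ty":0,"tz":0,"ax":0,"ay":0,"az":0,"jaw":0.2}]'
python3 -m jog '[{"tx":0,"ty":0,"tz":0,"ax":0,"ay":0,"az":0,"jaw":-0.2},{"tx":0,"ty":0,"tz":0,"ax":0,"ay":0,"az":0,"jaw":-0.4},{"tx":0,"ty":0,"tz":0,"ax":0,"ay":0,"az":0,"jaw":-0.45},{"tx":0,"ty":0,"tz":-15,"ax":0,"ay":0,"az":0,"jaw":-0.5},{"tx":0,"ty":0,"tz":-50,"ax":0,"ay":0,"az":0,"jaw":-0.5}]'
python3 -m jog '[{"tx":0,"ty":0,"tz":-60,"ax":0,"ay":0,"az":0,"jaw":-0.5},{"tx":0,"ty":0,"tz":-50,"ax":0,"ay":0,"az":0,"jaw":-0.5},{"tx":0,"ty":0,"tz":0,"ax":0,"ay":0,"az":0,"jaw":-0.5},{"tx":0,"ty":0,"tz":0,"ax":0,"ay":0,"az":0,"jaw":-0.5}]'
python3 chk.py 616 -322 42 25 s500.png; python3 -c "
from h import *
c=shot('side'); save(c,'end.png')"
```

```text
time_s: 29.12
eef_pos: [616.1, -322.5, 22.2]
ee_rot: [0.0, -0.0, 1.0, -0.0]
force: [-3.9, 3.0, 5.7]
grip_width: 0.555
grip_force: 64.8
time_s: 29.75
eef_pos: [614.9, -321.6, 85.2]
ee_rot: [-0.002, -0.0, 1.0, 0.001]
force: [0.9, -0.4, 1.4]
grip_width: 0.749
grip_force: 0.0
time_s: 30.25
eef_pos: [615.6, -322.1, 196.0]
ee_rot: [-0.0, -0.0, 1.0, 0.0]
force: [0.2, -0.4, -0.5]
grip_width: 0.75
grip_force: 0.0
2894 box [ 590.9 -347.6   36. ] [ 640.6 -298.5   45.5]
plane [ 2.0000e-03 -2.0000e-03  4.0268e+01] mean [ 615.3 -323.    42.1]
```

View pics/end.png

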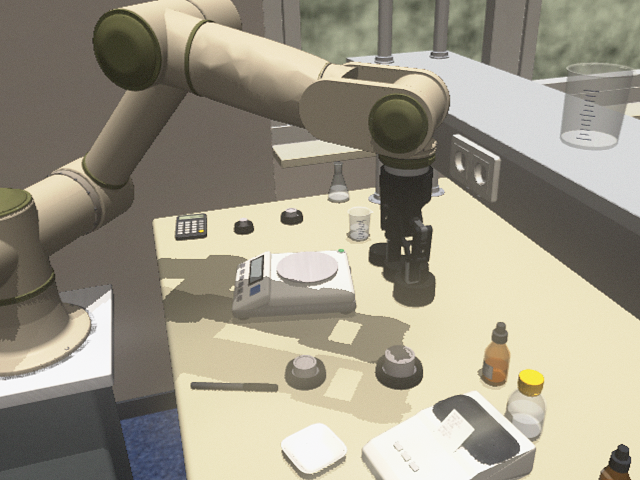

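The pan is empty. All four weights stand flat in their cases, at (244,226), (291,215), (304,367) and (400,358). The beaker at (359,224) has not moved, and the gripper is clear.

```bash
python3 -c "
from rig import finish_job; print(finish_job())"
```

```text
the job is handed in; nothing more can be done
None
```

All four weights were moved in order, smallest to largest, and stand flat in their wells; the job is handed in at about 30 s, with 4–7 N of force as the gripper closed on each weight on the balance and up to 10 N while setting them down.

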